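# Put the kitchen things back on their stands

## Task

Put the four things away: stand each one upright on the felt floor of the dark wooden stand whose recess has its shape and size - the spice jar in the small round one, the kitchen timer in the large round one, the slim carton in the slim oblong one and the thick carton in the wide oblong one, the cartons squarely, long side along long side. Leave the memo pad and the tin where they stand.

Things in the scene. Friction and masses are not known exactly. Their poses are not given: they have to be found in the camera images.
- spice_jar_center (a point): Narrow round spice jar with a dark cap, upright, 41 mm in diameter, 105 mm tall, about 0.11 kg. Point: its centre, half-way up (52.5 mm above its base); z up along its axis. Belongs in the small round stand.
- timer_center (a point): Round white wind-up kitchen timer, upright, 58 mm tall, about 0.14 kg: a base 67 mm in diameter up to 22 mm above its foot, a straight band about 63 mm in diameter from 22 to 41 mm, and on top a knob 35 mm in diameter from 41 to 58 mm; nothing on it turns. Point: its centre, half-way up (29 mm above its foot); z up along its axis. Belongs in the large round stand.
- slim_carton_center (a point): Slim pale green carton standing upright, 62 x 21 mm in plan, 82 mm tall, about 0.04 kg. Point: its centre, half-way up (41 mm above its base); x along its 62 mm side, y across its 21 mm side, z up. Belongs in the slim oblong stand.
- thick_carton_center (a point): Thick white carton standing upright, 60 x 45 mm in plan, 86 mm tall, about 0.04 kg. Point: its centre, half-way up (43 mm above its base); x along its 60 mm side, y across its 45 mm side, z up. Belongs in the wide oblong stand.
- small_round_stand: Dark wooden stand with a grey felt floor, fixed to the worktop; all four stands have a flat floor 5 mm above the worktop inside an upright rim 6 mm wide whose top is 12 mm above the worktop. Round recess 57 mm across, 69 mm outside. Origin: centre of its underside, on the worktop; z up.
- large_round_stand: Dark wooden stand with a grey felt floor, fixed to the worktop; all four stands have a flat floor 5 mm above the worktop inside an upright rim 6 mm wide whose top is 12 mm above the worktop. Round recess 84 mm across, 96 mm outside. Origin: centre of its underside, on the worktop; z up.
- slim_oblong_stand: Dark wooden stand with a grey felt floor, fixed to the worktop; all four stands have a flat floor 5 mm above the worktop inside an upright rim 6 mm wide whose top is 12 mm above the worktop. Rectangular recess 78 x 37 mm, 90 x 49 mm outside. Origin: centre of its underside, on the worktop; z up, x along its long side, y along its short side.
- wide_oblong_stand: Dark wooden stand with a grey felt floor, fixed to the worktop; all four stands have a flat floor 5 mm above the worktop inside an upright rim 6 mm wide whose top is 12 mm above the worktop. Rectangular recess 76 x 61 mm, 88 x 73 mm outside. Origin: centre of its underside, on the worktop; z up, x along its long side, y along its short side.
- memo_pad_center (a point): Flat white memo pad lying on the worktop, 63 x 98 mm, 9 mm thick, loose; it is to stay where it is. Point: its centre, 4.5 mm above its underside.
- tin_center (a point): Flat round food tin, 86 mm across, 40 mm tall, loose; it is to stay where it is. Point: its centre, 20 mm above its base.
Mind the look-alikes: they are no part of the job. Leave any yellow look-alike of the part that bears thick_carton_center alone.

How it is judged:
By the outcome, as a careful person would: the job done as asked, in the order asked, and still so for the second after the job is handed in, with the robot touching nothing.
It also fails if it takes over 102 s, if anything falls off the work surface, if the arm or the gripper's body presses on something with over 40 N, if the wrist force passes 120 N, or if a joint passes its speed limit or range.

## Robot

A 7-joint arm with a two-finger parallel gripper is mounted at the origin on a cart in front of the work surface, level with it; the furniture and walls round the work are solid. World frame = base frame: x ahead of the robot, y to its left, z up, the work surface at z = 0. Lengths are in mm, angles in rad, forces in N, time in s.
With the tool pointing down it reaches from about 425 to 800 mm from the base axis. Payload 8.3 kg.
Tool frame: the origin (TCP) lies at the very end of the fingers, on their centre line; the grasp point (between the pads) lies 19 mm behind it; z points along the fingers, y is the direction in which the jaws open and shut (so a half turn about z gives the same grasp; the last joint's range is limited). The gripper opens to 85 mm and grips with 20 to 120 N. Pads are 22 mm wide; open, the fingers measure 114 mm over their backs; the gripper's body (76 mm by 85 mm) begins 54 mm behind the grasp point. The pads swing forward as they close: fully open they stand 13 mm farther back than shut.
Start: joints at [-1.404, 0.383, 0.016, 1.37, -0.006, 1.388, -0.046], TCP at [142.312, 608.564, 231.279] pointing down, gripper open.
Joint ranges: [-2.95, 2.95], [-0.25, 2.06], [-1.52, 1.56], [0.18, 2.33], [-1.44, 4.58], [0.02, 2.06], [-3.01, 3.01]. Speed limits (rad/s): [2.39, 2.39, 3.01, 3.01, 3.14, 3.14, 3.14].

## Interface

Orientations are given as a unit quaternion [x, y, z, w].
In Python, from rig import manip, optics, job, nets gives the robot as it stands. The module is installed in compiled form; this text tells all that it offers.
- The arm moves only by the tool play_rows, never from a script. Its argument "commands" is one flat list of numbers, 7 for each row, row after row: the turn, a rotation vector about the world's x, y, z in degrees, then the shift along the world's x, y, z in mm, then the finger opening in mm, from 0 to 85.4. A call has 1 to 10 rows; each row shifts and turns the commanded pose from where the row before left it; what a row does not reach is not made up. A row lasts 1/12 s, in which the tool goes at most 41.7 mm and 7.16 degrees, less where a joint would pass 70% of its speed; a pose out of reach is approached as far as the arm can. A call with a gripper value outside its range is refused whole. The fingers move at their own pace and stop on an object; the grip force is fixed at half the most. Time passes only in rows, so rows that do not move let the fingers close. It gives the time, the measured TCP pose, the force and the opening at its end, in the units of the state.
- manip.sense(): the state, without advancing time (a new reading comes with each control period).
- optics.capture(name): name is "scene" or "top"; returns a dict with "color" (420x560x3 uint8, red, green, blue), "vfov" (degrees; the focal length in pixels is half the picture's height over the tangent of half this angle, whatever the lens; pixels are square), "cx", "cy" (the principal point, pixels), "camera_from_world" (4x4, takes a point from world to camera coordinates). Camera axes: x right, y down, z forward; pixel columns grow to the right and rows downward; lengths in mm; the calibration is good to about 2 mm. A picture is of the moment at which its call begins. There is no depth.
- job.sign_off(): hands the job in, once; it reports no verdict.
Trained networks look in a picture, given as the dict that the camera call returned (one of the last four; its "shot" number tells which), for a name from the list of things; names that differ only in an ending like _2 or _b are one class to them, and where a whole thing is asked for, a point or a joint stands for the part that bears it (a point fixed in the world has none). Each returns a list of dicts, best first, with "score" (0 to 1); they miss things now and then, are a little off and sometimes report something else, mostly with a low value. They report only what shows in the picture. A call takes as long as a camera call. They do not tell look-alikes from the thing itself.
- nets.spot_in(picture, label): "point" ([x, y, z] in mm, in world coordinates, good to about 4 mm: the middle of the surface that is visible of it).
The state is a dict: "clock": time; "joint_positions": joint angles; "qd": joint speeds; "joint_efforts": joint torques, N m; "position": TCP position; "tcp_rot": TCP orientation; "wrist_force": force on the tool from outside, world axes, zero at the start; "moment": the same for the moment, N m; "grip_width": opening from 0.0 (shut) to 1.0 (fully open).
Only numpy, scipy, OpenCV 4.12 (cv2) and the standard library are available. Lean on these libraries where they do the work, as an engineer would, in place of code of your own. Each camera call takes 0.05 s, during which the arm holds its last target. There are 200 camera calls.

## Working session

There is one attempt and no reset: what is moved stays moved. The work goes in short steps, Python scripts to look and compute and a tool call to move; the robot and the scene stay as the last step left them, time stands still between calls to the robot, and variables do not carry over. Pictures are saved under pics/ and viewed, about 12 in all and at most 16, crops included, and the job is handed in when it is done.

Besides the shell and the picture viewer there is one more tool, called after "Call:" by a JSON object that holds its "op" and its "data", one argument or row to a line. play_rows: Moves the arm, as the interface text tells. Its arguments: {"type":"object","properties":{"commands":{"type":"array"}},"required":["commands"]}

```bash
mkdir -p pics
cat > h.py <<'E'
import numpy as np, cv2
from rig import manip, optics, job, nets
def K(p):
    f=p["color"].shape[0]/2/np.tan(np.radians(p["vfov"])/2); return f,p["cx"],p["cy"]
def proj(p,X):
    f,cx,cy=K(p); M=np.array(p["camera_from_world"]); c=M[:3,:3]@np.array(X,float)+M[:3,3]
    return np.array([cx+f*c[0]/c[2],cy+f*c[1]/c[2]])
def back(p,uv,z):
    f,cx,cy=K(p); M=np.array(p["camera_from_world"]); R=M[:3,:3]; o=-R.T@M[:3,3]
    d=R.T@np.array([(uv[0]-cx)/f,(uv[1]-cy)/f,1]); return o+d*(z-o[2])/d[2]
def save(p,n,crop=None,s=1):
    im=p["color"][:,:,::-1]
    if crop: im=im[crop[1]:crop[3],crop[0]:crop[2]]
    cv2.imwrite("pics/"+n,cv2.resize(im,None,fx=s,fy=s,interpolation=cv2.INTER_CUBIC))
E
python3 - <<'E'
from h import *
s=manip.sense(); print({k:np.round(v,3) for k,v in s.items()})
P={n:optics.capture(n) for n in("scene","top")}
for n,p in P.items():
    save(p,n+"0.png",s=1.42); M=np.array(p["camera_from_world"]);print(n,p["vfov"],p["cx"],p["cy"],-M[:3,:3].T@M[:3,3],M[2,:3])
    for l in "spice_jar_center timer_center slim_carton_center thick_carton_center small_round_stand large_round_stand slim_oblong_stand wide_oblong_stand memo_pad_center tin_center".split():
        for r in nets.spot_in(p,l)[:3]:
            print(n,l,round(r["score"],2),np.round(r["point"]),np.round(proj(p,r["point"])))
E
```

```text
{'clock': np.float64(0.0), 'joint_positions': array([-1.404,  0.384,  0.016,  1.371, -0.006,  1.388, -0.047]), 'qd': array([ 0.001, -0.   , -0.001,  0.002,  0.001, -0.001, -0.   ]), 'joint_efforts': array([-0.0000e+00, -6.2759e+01,  8.4400e-01, -3.7183e+01,  1.7000e-02,
        1.4000e-02,  0.0000e+00]), 'position': array([142.233, 608.088, 230.281]), 'tcp_rot': array([ 0.115,  0.993, -0.001, -0.   ]), 'wrist_force': array([-0.162, -0.127,  0.056]), 'moment': array([-0.018,  0.001, -0.037]), 'grip_width': np.float64(0.997)}
scene 51.589476521015484 275.4740055247838 211.20213927840257 [ 115.28725464  457.88351248 1034.96660905] [ 0.38390116 -0.44649404 -0.80824685]
scene spice_jar_center 0.92 [ 442. -291.   73.] [360. 189.]
scene timer_center 0.76 [454.  24.  38.] [285. 266.]
scene slim_carton_center 0.74 [ 599. -307.   62.] [320. 162.]
scene thick_carton_center 0.85 [ 647. -434.   63.] [332. 132.]
scene thick_carton_center 0.8 [613.  21.  77.] [241. 224.]
scene thick_carton_center 0.61 [ 477. -388.   72.] [369. 164.]
scene small_round_stand 0.97 [466. 168.   4.] [244. 308.]
scene la
[... 619 characters left out ...]
8. -312.   81.] [361. 197.]
top thick_carton_center 0.81 [ 648. -445.   84.] [402. 182.]
top thick_carton_center 0.71 [614.  14.  86.] [259. 190.]
top thick_carton_center 0.23 [ 602. -314.   80.] [361. 195.]
top small_round_stand 0.61 [464. 176.   7.] [210. 238.]
top large_round_stand 0.83 [ 621. -141.    6.] [306. 194.]
top slim_oblong_stand 0.79 [605. 309.   5.] [172. 196.]
top slim_oblong_stand 0.35 [ 622. -144.    8.] [307. 193.]
top wide_oblong_stand 0.59 [ 472. -148.    6.] [308. 238.]
top memo_pad_center 0.76 [610. 142.   9.] [222. 195.]
top tin_center 0.92 [444. 304.  38.] [168. 243.]
top tin_center 0.42 [ 471. -149.    5.] [308. 238.]
top tin_center 0.28 [460. 173.   9.] [210. 239.]
```

View pics/scene0.png

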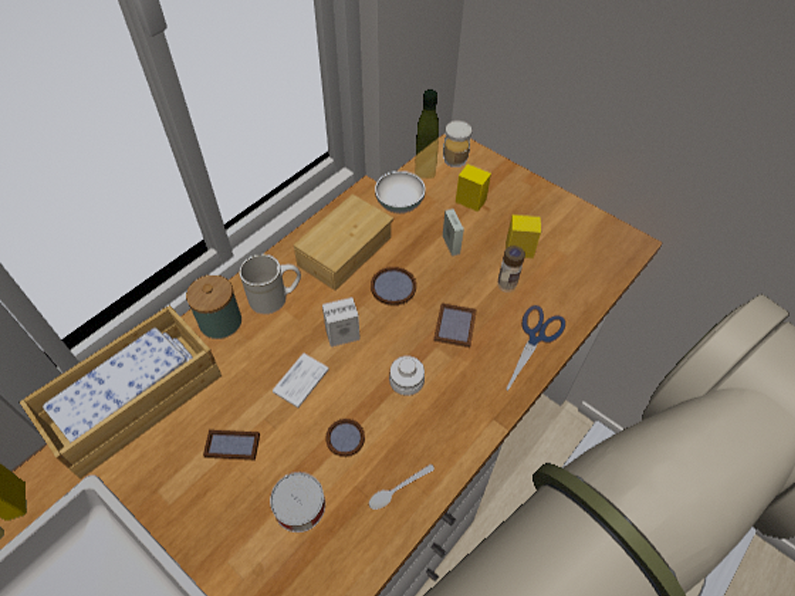

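View pics/top0.png

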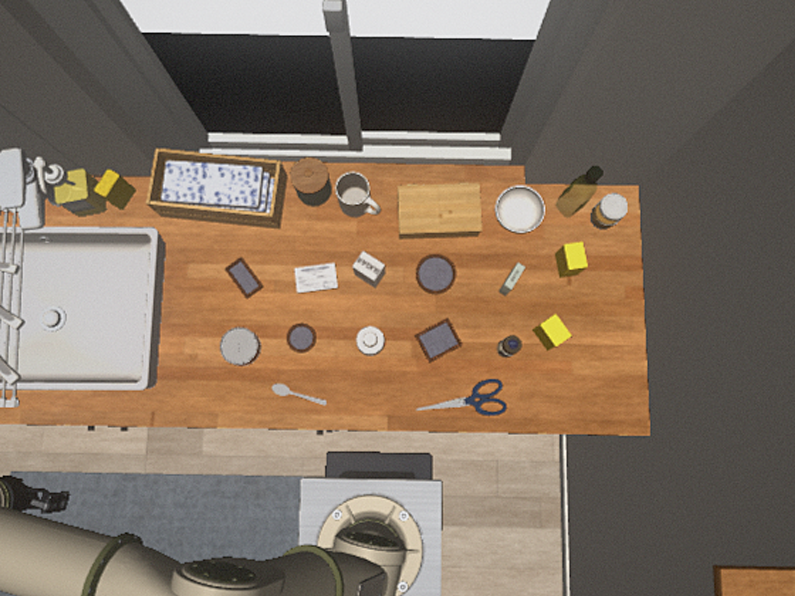

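The scene view shows the thick white carton at about (341,320) in view pixels, slim green carton (453,232), jar (511,268), timer (407,374). The stands are large round (393,286), wide oblong (455,325), small round (345,437) and slim oblong (231,445). Thick-carton candidates in top-view pixels are white (369,266), yellow (575,257) and yellow (555,330). The white one fits the description, since the yellow ones are look-alikes. Next I fit silhouettes in both views.

```bash
cat > fit.py <<'E'
from h import *
from scipy.optimize import minimize
def circ(r,z0,z1): a=np.linspace(0,2*np.pi,40,endpoint=False); return [(r*np.cos(t),r*np.sin(t),z) for t in a for z in(z0,z1)]
def box(a,b,h): return [(i*a/2,j*b/2,z) for i in(-1,1) for j in(-1,1) for z in(0,h)]
SH={"jar":circ(20.5,0,105),"timer":circ(33.5,0,22)+circ(31.5,22,41)+circ(17.5,41,58),"slim":box(62,21,82),"thick":box(60,45,86),
"small_round":circ(34.5,0,12),"large_round":circ(48,0,12),"slim_ob":box(90,49,12),"wide_ob":box(88,73,12)}
S=4
def mask(p,uv,R=32):
    u0,v0=int(uv[0])-R,int(uv[1])-R
    im=p["color"][v0:v0+2*R,u0:u0+2*R]
    lab=cv2.cvtColor(im.astype(np.float32)/255,cv2.COLOR_RGB2LAB)
    lab=cv2.resize(lab,None,fx=S,fy=S,interpolation=cv2.INTER_LINEAR)
    hsv=lab.reshape(-1,3); b=hsv[np.argsort(-hsv[:,2])[:len(hsv)//2]]  # wood: high b
    med=np.median(b,0); d=lab-med
    m=(np.sqrt((.6*d[...,0])**2+d[...,1]**2+d[...,2]**2)>17)
    return m,u0,v0
def fit(pics,name,x,y,yaw=0,base=0):
    sh=np.array(SH[name]); Ms=[]
    for p in pics:
        uv=proj(p,(x,y,sh[:,2].max()/2)); m,u0,v0=mask(p,uv)
        n,l=cv2.connectedComponents(cv2.morphologyEx(m.astype(np.uint8),cv2.MORPH_OPEN,np.ones((5,5))))
        c=l[(l.shape[0]//2-12):(l.shape[0]//2+12),(l.shape[1]//2-12):(l.shape[1]//2+12)]; c=c[c>0]
        k=np.bincount(c).argmax() if len(c) else 0
        mm=np.zeros_like(m,np.uint8); cn,_=cv2.findContours((l==k).astype(np.uint8),cv2.RETR_EXTERNAL,cv2.CHAIN_APPROX_NONE)
        cv2.drawContours(mm,cn,-1,1,-1); Ms.append((p,mm,u0,v0))
    def hull(p,q,u0,v0):
        c,s=np.cos(q[2]),np.sin(q[2]); P=sh@np.array([[c,s,0],[-s,c,0],[0,0,1]])+[q[0],q[1],base]
        uv=np.array([proj(p,a) for a in P]); uv=((uv-[u0,v0]+.5)*S-.5)
        return cv2.convexHull((uv*16).astype(np.int32)[:,None])
    def cost(q,ms=Ms):
        t=0
        for p,m,u0,v0 in ms:
            r=np.zeros_like(m); cv2.fillConvexPoly(r,hull(p,q,u0,v0),1,shift=4)
            t+=1-(r&m).sum()/max(1,(r|m).sum())
        return t/len(ms)
    def opt(ms):
        best=None
        for y0 in ([yaw] if name in("jar","timer","small_round","large_round") else yaw+np.radians(np.arange(-80,100,20))):
            sim=np.array([[x,y,y0],[x+12,y,y0],[x,y+12,y0],[x,y,y0+.2]])
            r=minimize(cost,sim[0],args=(ms,),method="Nelder-Mead",options=dict(initial_simplex=sim,xatol=.05,fatol=1e-4))
            if best is None or r.fun<best.fun: best=r
        q=best.x; return [round(q[0],1),round(q[1],1),round((np.degrees(q[2])+90)%180-90,1),round(1-best.fun,3)]
    print(name,"both",opt(Ms),[opt([m]) for m in Ms])
    q=opt(Ms); q=[q[0],q[1],np.radians(q[2])]; out=[]
    for p,m,u0,v0 in Ms:
        im=cv2.resize(p["color"][v0:v0+64,u0:u0+64,::-1],None,fx=S,fy=S,interpolation=cv2.INTER_LINEAR).copy()
        cv2.drawContours(im,[(hull(p,q,u0,v0)/16).astype(np.int32)],-1,(0,255,0),1)
        out.append(cv2.resize(im,(200,200)))
    return np.vstack(out)
E
python3 - <<'E'
from fit import *
P=[optics.capture("scene"),optics.capture("top")]
I=[fit(P,*a) for a in [("jar",442,-295),("timer",456,10),("slim",598,-312),("thick",614,17)]]
J=[fit(P,*a) for a in [("small_round",464,172),("large_round",622,-142),("slim_ob",605,312),("wide_ob",468,-149)]]
cv2.imwrite("pics/f1.png",np.hstack(I)); cv2.imwrite("pics/f2.png",np.hstack(J))
E
```

```text
jar both [np.float64(450.8), np.float64(-305.4), np.float64(11.5), np.float64(0.888)] [[np.float64(452.8), np.float64(-309.0), np.float64(13.3), np.float64(0.895)], [np.float64(449.1), np.float64(-304.5), np.float64(13.4), np.float64(0.891)]]
timer both [np.float64(462.0), np.float64(8.0), np.float64(1.9), np.float64(0.959)] [[np.float64(463.0), np.float64(8.1), np.float64(4.8), np.float64(0.946)], [np.float64(461.8), np.float64(7.7), np.float64(-1.3), np.float64(0.979)]]
slim both [np.float64(608.2), np.float64(-316.8), np.float64(-32.6), np.float64(0.936)] [[np.float64(608.7), np.float64(-316.5), np.float64(-34.1), np.float64(0.954)], [np.float64(607.4), np.float64(-316.2), np.float64(-32.5), np.float64(0.941)]]
thick both [np.float64(624.6), np.float64(14.1), np.float64(57.8), np.float64(0.969)] [[np.float64(625.4), np.float64(13.8), np.float64(56.7), np.float64(0.977)], [np.float64(624.3), np.float64(13.6), np.float64(57.3), np.float64(0.969)]]
small_round both [np.float64(468.2), np.float64(169.7), np.float64(1.4), np.float64(0.923)] [[np.float64(468.2), np.float64(170.6), np.float64(4.5), np.float64(0.923)], [np.float64(467.4), np.float64(168.6), np.float64(4.7), np.float64(0.924)]]
large_round both [np.float64(626.4), np.float64(-142.4), np.float64(7.3), np.float64(0.932)] [[np.float64(626.7), np.float64(-142.1), np.float64(1.0), np.float64(0.929)], [np.float64(625.6), np.float64(-142.3), np.float64(1.8), np.float64(0.936)]]
slim_ob both [np.float64(608.8), np.float64(310.6), np.float64(38.0), np.float64(0.921)] [[np.float64(609.3), np.float64(311.2), np.float64(38.7), np.float64(0.927)], [np.float64(608.1), np.float64(310.8), np.float64(39.2), np.float64(0.921)]]
wide_ob both [np.float64(467.4), np.float64(-150.6), np.float64(-60.6), np.float64(0.901)] [[np.float64(468.8), np.float64(-150.4), np.float64(-62.0), np.float64(0.889)], [np.float64(467.1), np.float64(-149.9), np.float64(-60.0), np.float64(0.917)]]
```

```bash
python3 -c "
import cv2,numpy as np
cv2.imwrite('pics/f.png',cv2.resize(np.vstack([cv2.imread('pics/f1.png'),cv2.imread('pics/f2.png')]),(600,600)))"
```

```text
(no output)
```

View pics/f.png

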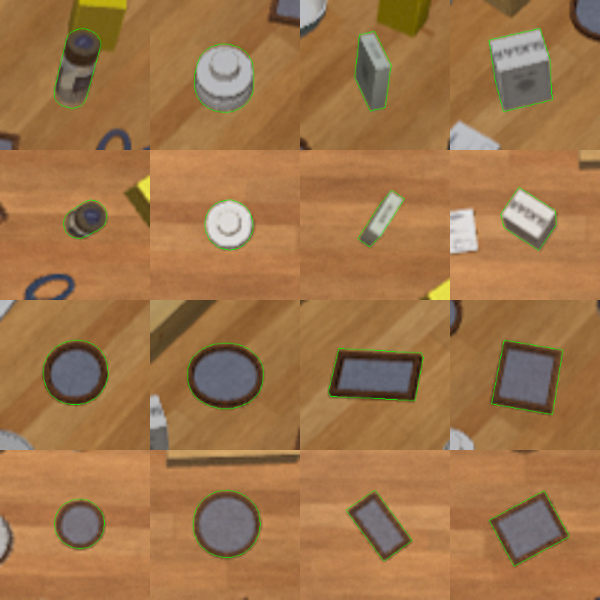

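The overlays hug all four things and all four stands. The white "SUGAR" box in column 4 is the thick carton, and the yellow ones are ruled out. I go for the jar first.

Call:
{"op": "play_rows", "data": {
  "commands": [0,0,-4.2,25.5,-31.3,-3,85,0,0,-4.2,25.5,-31.3,-3,85,0,0,-4.2,25.5,-31.3,-3,85,0,0,-4.2,25.5,-31.3,-3,85,0,0,-4.2,25.5,-31.3,-3,85,0,0,-4.2,25.5,-31.3,-3,85,0,0,-4.2,25.5,-31.3,-3,85,0,0,-4.2,25.5,-31.3,-3,85,0,0,-4.2,25.5,-31.3,-3,85,0,0,-4.2,25.5,-31.3,-3,85]
}}

```text
clock: 2.03
position: [398.3, 293.9, 201.5]
tcp_rot: [0.465, 0.886, 0.0, -0.0]
wrist_force: [1.0, 0.2, -0.4]
grip_width: 0.99
```

Call:
{"op": "play_rows", "data": {
  "commands": [0,0,-4.2,25.5,-31.3,-2,85,0,0,-4.2,25.5,-31.3,-2,85,0,0,-4.2,25.5,-31.3,-2,85,0,0,-4.2,25.5,-31.3,-2,85,0,0,0,-4.1,-39.6,-3,85,0,0,0,-4.1,-39.6,-3,85,0,0,0,-4.1,-39.6,-3,85,0,0,0,-4.1,-39.6,-3,85,0,0,0,-4.1,-39.6,-3,85,0,0,0,-4.1,-39.6,-3,85]
}}

```text
clock: 2.87
position: [474.2, -69.0, 175.5]
tcp_rot: [0.587, 0.809, 0.0, 0.0]
wrist_force: [1.7, -0.2, 0.3]
grip_width: 0.993
```

Call:
{"op": "play_rows", "data": {
  "commands": [0,0,0,-4.1,-39.6,0,85,0,0,0,-4.1,-39.6,0,85,0,0,0,-4.1,-39.6,0,85,0,0,0,-4.1,-39.6,0,85,0,0,0,-4.1,-39.6,0,85,0,0,0,-4,-39.6,0,85,0,0,0,0,0,0,85]
}}

```text
clock: 3.45
position: [446.5, -313.8, 176.1]
tcp_rot: [0.592, 0.806, -0.002, 0.001]
wrist_force: [-1.1, 0.7, 1.0]
grip_width: 0.992
```

Run:
```python
from h import *
s=manip.sense(); print(np.round(s["position"],1),np.round(s["joint_positions"],2),s["clock"],np.round(s["tcp_rot"],3))
```

```text
[ 446.5 -313.8  176.1] [-0.12  0.31  0.83  1.7  -0.24  1.23  1.07] 3.45 [ 0.592  0.806 -0.002  0.001]
```

Call:
{"op": "play_rows", "data": {
  "commands": [0,0,0,0,0,0,85,0,0,0,0,0,0,85]
}}

```text
clock: 3.62
position: [450.2, -304.6, 175.1]
tcp_rot: [0.588, 0.809, 0.0, -0.0]
wrist_force: [-0.1, 0.5, 0.3]
grip_width: 0.999
```

Run:
```python
from fit import *
P=[optics.capture("scene"),optics.capture("top")]
s=manip.sense(); print(np.round(s["position"],1),s["clock"])
a,b=P; 
for i,p in enumerate(P): print(proj(p,(450,-305,100)),proj(p,(*s["position"][:2],s["position"][2])))
u,v=map(int,proj(a,(450,-305,100))); A=a["color"][v-60:v+60,u-60:u+60,::-1]
u,v=map(int,proj(b,(450,-305,100))); B=b["color"][v-60:v+60,u-60:u+60,::-1]
cv2.imwrite("pics/j1.png",cv2.resize(np.hstack([A,B]),(800,400),interpolation=cv2.INTER_CUBIC))
```

```text
[ 451.  -303.2  175.1] 3.7167
[362.18568329 178.8835487 ] [366.17656565 160.89032803]
[360.25014474 242.11002491] [364.24180723 238.9542258 ]
```

View pics/j1.png

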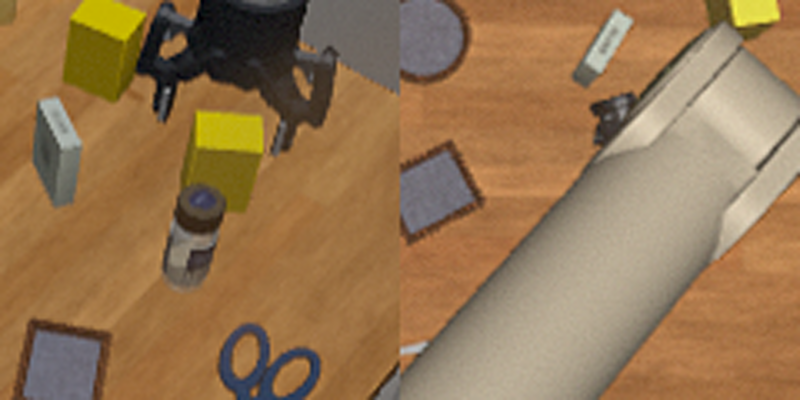

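Call:
{"op": "play_rows", "data": {
  "commands": [0,0,0,0.5,-0.5,-30,85,0,0,0,0,0,-30,85,0,0,0,0,0,-30,85,0,0,0,0,0,-25,85,0,0,0,0,0,-12,85,0,0,0,0,0,0,85,0,0,0,0,0,0,20,0,0,0,0,0,0,20,0,0,0,0,0,0,20,0,0,0,0,0,0,20]
}}

```text
clock: 4.55
position: [451.7, -305.9, 49.9]
tcp_rot: [0.587, 0.809, 0.0, 0.001]
wrist_force: [-0.9, 0.6, 11.6]
grip_width: 0.462
```

Call:
{"op": "play_rows", "data": {
  "commands": [0,0,0,0,0,0,20,0,0,0,0,0,0,20,0,0,0,0,0,0,20]
}}

```text
clock: 4.8
position: [451.7, -305.9, 50.0]
tcp_rot: [0.588, 0.809, 0.0, 0.001]
wrist_force: [-1.3, 1.8, 6.3]
grip_width: 0.464
```

Call:
{"op": "play_rows", "data": {
  "commands": [0,0,0,0,0,15,20,0,0,0,0,0,30,20,0,0,0,0,0,30,20,0,0,0,0,10,25,20,0,0,0,1.5,25,0,20,0,0,0,1.5,37,0,20,0,0,0,1.5,37,0,20,0,0,0,1.5,37,0,20,0,0,0,1.5,37,0,20,0,0,0,1.5,37,0,20]
}}

```text
clock: 5.63
position: [459.6, -83.8, 149.1]
tcp_rot: [0.588, 0.809, 0.001, 0.0]
wrist_force: [0.5, -0.6, -1.1]
grip_width: 0.467
```

Call:
{"op": "play_rows", "data": {
  "commands": [0,0,0,1.5,37,0,20,0,0,0,1.5,37,0,20,0,0,0,1.5,37,0,20,0,0,0,1.5,37,0,20,0,0,0,1.5,37,0,20,0,0,0,1,37,0,20,0,0,0,0,22,0,20,0,0,0,0,11,0,20,0,0,0,0,0,0,20,0,0,0,0,0,0,20]
}}

```text
clock: 6.47
position: [468.4, 168.9, 148.6]
tcp_rot: [0.588, 0.809, -0.0, 0.0]
wrist_force: [-0.4, -0.8, -1.1]
grip_width: 0.466
```

Run:
```python
from fit import *
s=manip.sense(); print(np.round(s["position"],1),np.round(s["joint_positions"],2),s["clock"],np.round(s["tcp_rot"],3),s["grip_width"])
P=[optics.capture("scene"),optics.capture("top")]
save(P[0],"j2.png",(150,160,350,360),3)
```

```text
[468.4 168.9 148.6] [-0.87  0.18  0.51  1.85 -0.1   1.14 -0.01] 6.4667 [ 0.588  0.809 -0.     0.   ] 0.46605238396407594
```

View pics/j2.png

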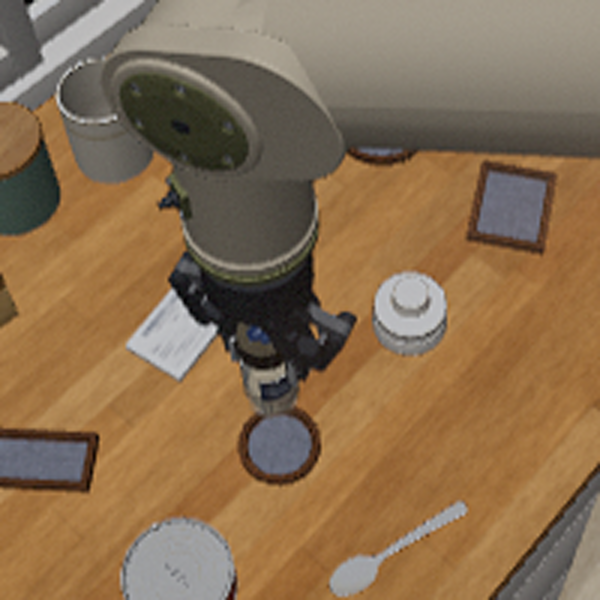

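The jar is held upright at about (270,385), above the small round stand at (280,445). I lower it.

Call:
{"op": "play_rows", "data": {
  "commands": [0,0,0,0,0.5,-25,20,0,0,0,0,0,-25,20,0,0,0,0,0,-20,20,0,0,0,0,0,-12,20,0,0,0,0,0,-7,20,0,0,0,0,0,-4,20,0,0,0,0,0,0,20,0,0,0,0,0,0,20]
}}

```text
clock: 7.23
position: [469.0, 169.5, 56.1]
tcp_rot: [0.588, 0.809, 0.001, 0.0]
wrist_force: [-0.1, -0.7, -1.4]
grip_width: 0.464
```

Call:
{"op": "play_rows", "data": {
  "commands": [0,0,0,0,0,-1,20,0,0,0,0,0,0,20,0,0,0,0,0,0,50,0,0,0,0,0,0,60,0,0,0,0,0,0,70,0,0,0,0,0,0,85,0,0,0,0,0,0,85,0,0,0,0,0,0,85]
}}

```text
clock: 7.9
position: [468.2, 170.2, 54.3]
tcp_rot: [0.587, 0.809, -0.0, -0.0]
wrist_force: [0.7, 0.3, 0.4]
grip_width: 0.995
```

Call:
{"op": "play_rows", "data": {
  "commands": [0,0,0,0,0,20,85,0,0,0,0,0,30,85,0,0,0,0,0,35,85,0,0,6,0,0,25,85,0,0,6,-1.2,-25,0,85,0,0,6,-1.2,-35,0,85,0,0,6,-1.2,-35,0,85,0,0,6,-1.2,-35,0,85,0,0,6,-1.2,-22,-15,85,0,0,6,0,-10,-20,85]
}}

```text
clock: 8.73
position: [463.2, 4.3, 130.6]
tcp_rot: [0.258, 0.966, 0.001, 0.002]
wrist_force: [-0.0, 0.5, 0.2]
grip_width: 0.996
```

Call:
{"op": "play_rows", "data": {
  "commands": [0,0,6,0,0,-20,85,0,0,6,0,0,-15,85,0,0,6,0,0,-15,85,0,0,6,0,0,0,85,0,0,6,0,0,0,85,0,0,0,0,0,0,85,0,0,0,0,0,0,85]
}}

```text
clock: 9.32
position: [462.3, 8.0, 79.3]
tcp_rot: [0.001, 1.0, -0.0, 0.0]
wrist_force: [-0.3, 0.5, -0.4]
grip_width: 0.996
```

Run:
```python
from fit import *
s=manip.sense(); print(np.round(s["position"],1),np.round(s["joint_positions"],2),s["clock"],np.round(s["tcp_rot"],3),s["grip_width"])
P=[optics.capture("scene"),optics.capture("top")]
p=P[0]
save(P[0],"t1.png",(200,180,400,330),3)
im=fit(P[:1],"jar",468,170,0,5)
for q in [(690,-80,z) for z in (0,40)]: print(proj(P[1],q))
```

```text
[462.3   8.   79.3] [-0.56  0.19  0.53  2.01 -0.12  0.97  1.59] 9.3167 [ 0.001  1.    -0.     0.   ] 0.9956793416999163
jar both [np.float64(458.9), np.float64(179.6), np.float64(12.5), np.float64(0.692)] [[np.float64(458.9), np.float64(179.6), np.float64(12.5), np.float64(0.692)]]
[288.01536727 173.92755902]
[288.29956045 170.81171792]
```

View pics/t1.png

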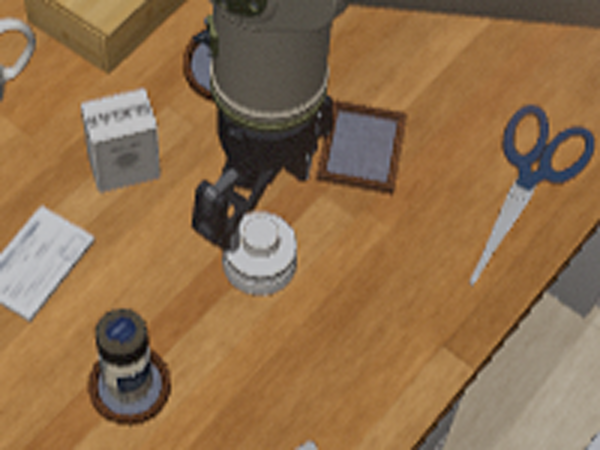

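The jar stands in its round stand at (122,385). The timer at (260,250) is centred under the jaws. I lower and grip it.

Call:
{"op": "play_rows", "data": {
  "commands": [0,0,0,0,0,-20,85,0,0,0,0,0,-20,85,0,0,0,0,0,-15,85,0,0,0,0,0,-10,85,0,0,0,0,0,-5,85,0,0,0,0,0,0,85,0,0,0,0,0,0,50,0,0,0,0,0,0,50,0,0,0,0,0,0,50,0,0,0,0,0,0,50]
}}

```text
clock: 10.25
position: [463.0, 8.2, 10.9]
tcp_rot: [-0.0, 1.0, 0.0, 0.001]
wrist_force: [-4.8, -0.9, 13.1]
grip_width: 0.75
```

Call:
{"op": "play_rows", "data": {
  "commands": [0,0,0,0,0,0,50,0,0,0,0,0,0,50]
}}

```text
clock: 10.42
position: [463.0, 8.2, 10.9]
tcp_rot: [-0.0, 1.0, 0.0, 0.001]
wrist_force: [-4.9, 0.1, 12.4]
grip_width: 0.745
```

Call:
{"op": "play_rows", "data": {
  "commands": [0,0,0,0,0,15,50,0,0,0,0,0,25,50,0,0,0,10,-10,20,50,0,0,0,26,-24,0,50,0,0,0,26,-24,0,50,0,0,0,26,-24,0,50,0,0,0,26,-24,0,50,0,0,0,26,-24,0,50,0,0,0,16,-14,0,50,0,0,0,8,-6.5,0,50]
}}

```text
clock: 11.25
position: [627.9, -145.8, 70.0]
tcp_rot: [0.001, 1.0, -0.001, 0.001]
wrist_force: [0.4, 0.4, -1.3]
grip_width: 0.741
```

Call:
{"op": "play_rows", "data": {
  "commands": [0,0,0,0,0,0,50,0,0,0,0,0,-20,50,0,0,0,0,0,-15,50,0,0,0,0,0,-10,50,0,0,0,0,0,-5,50,0,0,0,0,0,0,50,0,0,0,0,0,0,50]
}}

```text
clock: 11.83
position: [626.3, -142.0, 19.9]
tcp_rot: [-0.001, 1.0, -0.0, 0.0]
wrist_force: [-0.7, 0.7, -0.4]
grip_width: 0.744
```

Run:
```python
from fit import *
s=manip.sense(); print(np.round(s["position"],1),np.round(s["joint_positions"],2),np.round(s["wrist_force"],1),s["clock"],np.round(s["tcp_rot"],3),s["grip_width"])
P=[optics.capture("scene")]
save(P[0],"t2.png",(210,140,350,260),4)
```

```text
[ 626.3 -142.    19.9] [-0.19  0.64  0.51  1.57 -0.35  1.02  2.  ] [-0.7  0.7 -0.4] 11.8333 [-0.001  1.    -0.     0.   ] 0.7441709344558126
```

View pics/t2.png

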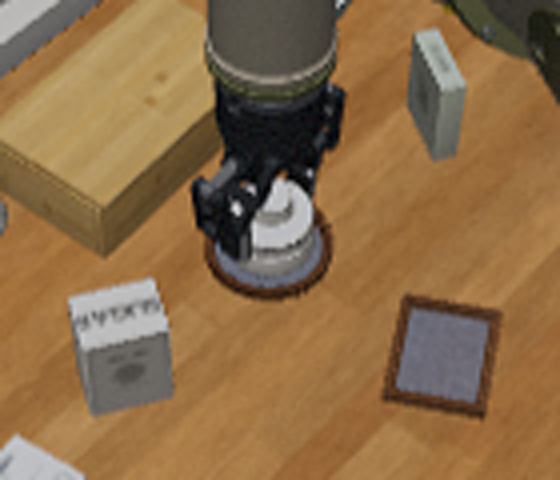

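The timer hangs inside the large round recess at about (280,250). I lower the last few mm and let go.

Call:
{"op": "play_rows", "data": {
  "commands": [0,0,0,0,0,-3,50,0,0,0,0,0,-1,50,0,0,0,0,0,0,50,0,0,0,0,0,0,70,0,0,0,0,0,0,85,0,0,0,0,0,0,85,0,0,0,0,0,0,85]
}}

```text
clock: 12.47
position: [626.2, -142.4, 15.3]
tcp_rot: [-0.0, 1.0, -0.0, -0.0]
wrist_force: [-0.9, 0.1, -0.3]
grip_width: 0.992
```

Call:
{"op": "play_rows", "data": {
  "commands": [0,0,0,0,0,20,85,0,0,0,0,0,35,85,0,0,0,0,0,35,85,0,0,0,0,-5,25,85,0,0,-5.5,-3,-30,0,85,0,0,-5.5,-3,-35,0,85,0,0,-5.5,-3,-35,0,85,0,0,-5.5,-3,-35,0,85,0,0,-5.5,-3,-22,0,85,0,0,-5.5,-3,-12.4,0,85]
}}

```text
clock: 13.3
position: [606.3, -321.4, 130.4]
tcp_rot: [0.288, 0.958, -0.001, -0.0]
wrist_force: [-0.7, -0.4, -0.8]
grip_width: 0.994
```

Call:
{"op": "play_rows", "data": {
  "commands": [0,0,0,0,0,0,85,0,0,0,0,0,0,85,0,0,0,0,0,-15,85]
}}

```text
clock: 13.55
position: [610.4, -316.0, 118.0]
tcp_rot: [0.281, 0.96, 0.0, 0.002]
wrist_force: [0.3, -0.5, 1.1]
grip_width: 0.997
```

Run:
```python
from fit import *
s=manip.sense(); print(np.round(s["position"],1),np.round(s["joint_positions"],2),np.round(s["wrist_force"],1),s["clock"],np.round(s["tcp_rot"],3),s["grip_width"])
P=[optics.capture("scene")]
save(P[0],"s1.png",(250,90,400,230),4)
fit(P,"timer",626,-142,0,5)
```

```text
[ 610.4 -316.   118. ] [ 0.    0.67  0.69  1.36 -0.43  1.26  1.71] [ 0.3 -0.5  1.1] 13.55 [0.281 0.96  0.    0.002] 0.9974879760327646
timer both [np.float64(617.5), np.float64(-129.0), np.float64(16.6), np.float64(0.695)] [[np.float64(617.5), np.float64(-129.0), np.float64(16.6), np.float64(0.695)]]
```

View pics/s1.png

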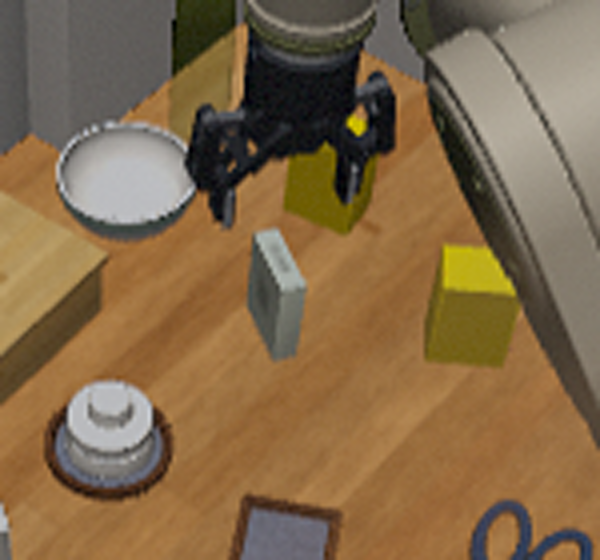

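The timer sits in its recess at (108,440). The jaws straddle the slim carton at (277,290) along its thin side. I descend and grip.

Call:
{"op": "play_rows", "data": {
  "commands": [0,0,0,0,0,-20,85,0,0,0,0,0,-20,85,0,0,0,0,0,-20,85,0,0,0,0,0,-10,85,0,0,0,0,0,-4,85,0,0,0,0,0,0,85,0,0,0,0,0,0,60,0,0,0,0,0,0,35,0,0,0,0,0,0,10,0,0,0,0,0,0,10]
}}

```text
clock: 14.43
position: [608.7, -317.0, 42.3]
tcp_rot: [0.284, 0.959, -0.0, 0.001]
wrist_force: [0.4, 0.2, 0.3]
grip_width: 0.444
```

Call:
{"op": "play_rows", "data": {
  "commands": [0,0,0,0,0,0,10,0,0,0,0,0,0,10,0,0,0,0,0,0,10,0,0,0,0,0,0,10]
}}

```text
clock: 14.77
position: [608.5, -317.0, 41.9]
tcp_rot: [0.284, 0.959, -0.0, 0.0]
wrist_force: [-0.1, 0.5, 5.3]
grip_width: 0.223
```

Call:
{"op": "play_rows", "data": {
  "commands": [0,0,0,0,0,20,10,0,0,0,0,0,35,10,0,0,0,0,0,35,10,0,0,0,0,10,20,10,0,0,4.5,0,25,0,10,0,0,4.5,0,37,0,10,0,0,4.5,0,37,0,10,0,0,4.5,0,37,0,10,0,0,4.5,0,37,0,10,0,0,4.5,0,37,0,10]
}}

```text
clock: 15.6
position: [607.7, -94.9, 151.1]
tcp_rot: [0.05, 0.999, 0.0, -0.0]
wrist_force: [-0.2, -0.3, -0.6]
grip_width: 0.228
```

Call:
{"op": "play_rows", "data": {
  "commands": [0,0,4.5,0,37,0,10,0,0,4.5,0,37,0,10,0,0,4.5,0,37,0,10,0,0,4.5,0,37,0,10,0,0,4.5,0,37,0,10,0,0,4.5,0,37,0,10,0,0,4.5,0,37,0,10,0,0,4.5,0,37,0,10,0,0,4.5,0,37,0,10,0,0,4.1,0,37,0,10]
}}

```text
clock: 16.43
position: [607.7, 274.9, 151.0]
tcp_rot: [-0.333, 0.943, -0.0, -0.0]
wrist_force: [0.4, -0.7, 0.1]
grip_width: 0.229
```

Call:
{"op": "play_rows", "data": {
  "commands": [0,0,0,0.3,24,0,10,0,0,0,0.3,13.5,0,10,0,0,0,0,0,0,10,0,0,0,0,0,-20,10,0,0,0,0,0,-30,10,0,0,0,0,0,-20,10,0,0,0,0,0,-15,10,0,0,0,0,0,0,10,0,0,0,0,0,0,10]
}}

```text
clock: 17.18
position: [609.0, 308.3, 65.8]
tcp_rot: [-0.33, 0.944, -0.001, -0.001]
wrist_force: [0.3, -0.4, -0.5]
grip_width: 0.226
```

Run:
```python
from fit import *
s=manip.sense(); print(np.round(s["position"],1),np.round(s["joint_positions"],2),np.round(s["wrist_force"],1),s["clock"],np.round(s["tcp_rot"],3),s["grip_width"])
P=[optics.capture("scene")]
save(P[0],"s2.png",(90,210,250,360),4)
```

```text
[609.  308.3  65.8] [-0.72  0.64  0.31  1.4  -0.2   1.14  1.86] [ 0.3 -0.4 -0.5] 17.1833 [-0.33   0.944 -0.001 -0.001] 0.2255693456230197
```

View pics/s2.png

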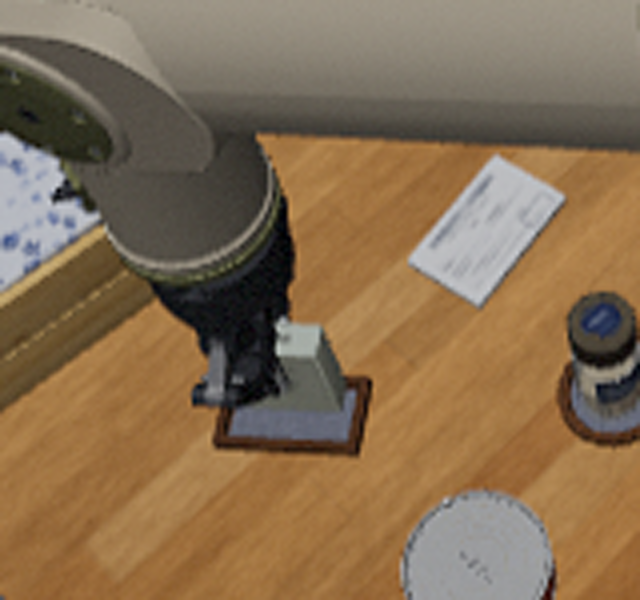

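Call:
{"op": "play_rows", "data": {
  "commands": [0,0,0,0,0,-8,10,0,0,0,0,0,-5,10,0,0,0,0,0,-4,10,0,0,0,0,0,0,10,0,0,0,0,0,0,10]
}}

```text
clock: 17.65
position: [608.6, 310.7, 49.1]
tcp_rot: [-0.331, 0.944, -0.0, -0.0]
wrist_force: [-0.3, -0.3, -1.2]
grip_width: 0.231
```

Run:
```python
from fit import *
s=manip.sense(); print(np.round(s["position"],1),np.round(s["wrist_force"],1),s["clock"],np.round(s["tcp_rot"],3))
P=[optics.capture("scene")]
p=P[0]; im=cv2.resize(p["color"][:,:,::-1],None,fx=4,fy=4,interpolation=cv2.INTER_CUBIC)
def rect(x,y,yaw,a,b,z,c):
    w=np.radians(yaw); C=[(x+i*a/2*np.cos(w)-j*b/2*np.sin(w),y+i*a/2*np.sin(w)+j*b/2*np.cos(w),z) for i,j in((-1,-1),(1,-1),(1,1),(-1,1))]
    cv2.polylines(im,[np.array([(proj(p,q)+.5)*4 for q in C]).astype(int)],True,c,1)
rect(608.8,310.6,38.5,78,37,12,(0,255,0)); rect(s["position"][0],s["position"][1],38.5,62,21,5,(0,0,255)); rect(s["position"][0],s["position"][1],38.5,62,21,88,(0,0,255))
cv2.imwrite("pics/s3.png",im[1080:1400,460:900])
```

```text
[608.6 310.7  49.1] [-0.3 -0.3 -1.2] 17.65 [-0.331  0.944 -0.    -0.   ]
```

View pics/s3.png

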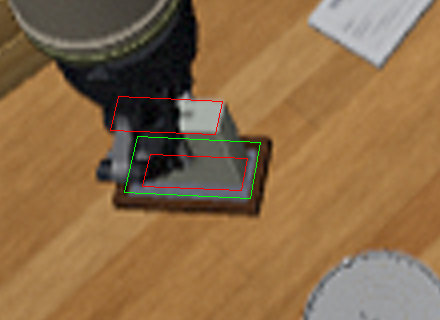

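The carton and recess outlines are concentric and parallel. I set it down and release.

Call:
{"op": "play_rows", "data": {
  "commands": [0,0,0,0,0,-1.5,10,0,0,0,0,0,-1,10,0,0,0,0,0,0,10,0,0,0,0,0,0,30,0,0,0,0,0,0,50,0,0,0,0,0,0,70,0,0,0,0,0,0,70,0,0,0,0,0,0,70]
}}

```text
clock: 18.37
position: [608.8, 310.8, 46.8]
tcp_rot: [-0.331, 0.944, -0.0, -0.0]
wrist_force: [-0.4, -0.4, -0.6]
grip_width: 0.821
```

Call:
{"op": "play_rows", "data": {
  "commands": [0,0,0,0,0,20,70,0,0,0,0,0,30,70,0,0,0,0,0,30,85,0,0,-7,0,-5,20,85,0,0,-7,1,-15,0,85,0,0,-7,1,-15,0,85,0,0,-7,1,-15,0,85,0,0,-7,1,-15,0,85,0,0,-7,1,-15,0,85,0,0,-7,1,-15,0,85]
}}

```text
clock: 19.2
position: [614.8, 215.1, 146.9]
tcp_rot: [0.093, 0.996, 0.0, 0.0]
wrist_force: [0.0, 0.2, -0.6]
grip_width: 0.996
```

Call:
{"op": "play_rows", "data": {
  "commands": [0,0,-7,1,-15,0,85,0,0,-7,1,-15,0,85,0,0,-7,1,-15,0,85,0,0,-7,1,-15,0,85,0,0,-7,1,-15,0,85,0,0,-7,1,-15,0,85,0,0,-7,1,-15,0,85,0,0,-7,1,-15,0,85,0,0,-7,1,-15,0,85,0,0,-7,1,-15,0,85]
}}

```text
clock: 20.03
position: [624.8, 65.2, 146.9]
tcp_rot: [0.647, 0.762, 0.0, -0.0]
wrist_force: [0.1, -0.1, -0.8]
grip_width: 0.994
```

Call:
{"op": "play_rows", "data": {
  "commands": [0,0,-7,0,-15,0,85,0,0,-7,0,-15,0,85,0,0,-7,0,-12,0,85,0,0,-7,0,-9.6,0,85,0,0,-7,0,0,0,85,0,0,-7,0,0,0,85,0,0,0,0,0,0,85,0,0,0,0,0,0,85]
}}

```text
clock: 20.7
position: [624.8, 14.3, 146.7]
tcp_rot: [0.875, 0.484, -0.0, 0.0]
wrist_force: [0.4, 0.5, -0.5]
grip_width: 0.996
```

Run:
```python
from fit import *
s=manip.sense(); print(np.round(s["position"],1),np.round(s["joint_positions"],2),np.round(s["wrist_force"],1),s["clock"],np.round(s["tcp_rot"],3),s["grip_width"])
P=[optics.capture("scene")]
save(P[0],"k1.png",(120,160,320,340),3)
fit(P,"slim",609,311,np.radians(38),5)
```

```text
[624.8  14.3 146.7] [-0.74  0.61  0.98  1.52 -0.52  1.29 -0.25] [ 0.4  0.5 -0.5] 20.7 [ 0.875  0.484 -0.     0.   ] 0.9961297344453263
slim both [np.float64(597.6), np.float64(314.4), np.float64(50.6), np.float64(0.679)] [[np.float64(597.6), np.float64(314.4), np.float64(50.6), np.float64(0.679)]]
```

View pics/k1.png

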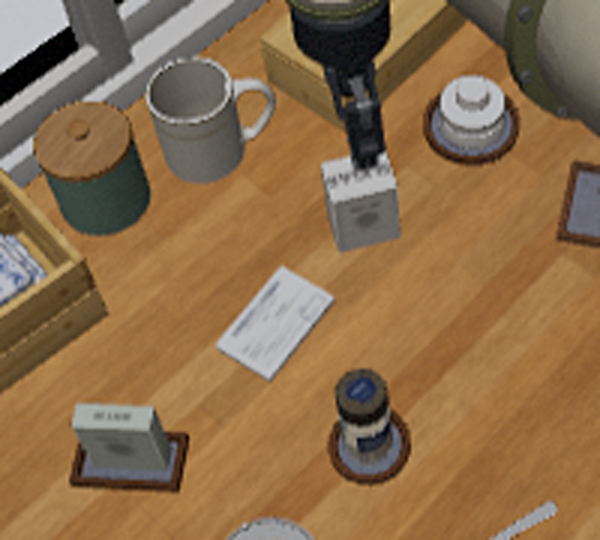

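The slim carton stands square in its stand at (123,445). The jaws are above the white carton at (362,205). I descend and grip.

Call:
{"op": "play_rows", "data": {
  "commands": [0,0,0,0,0,-25,85,0,0,0,0,0,-30,85,0,0,0,0,0,-25,85,0,0,0,0,0,-15,85,0,0,0,0,0,-7,85,0,0,0,0,0,0,85,0,0,0,0,0,0,60,0,0,0,0,0,0,30,0,0,0,0,0,0,30,0,0,0,0,0,0,30]
}}

```text
clock: 21.58
position: [625.7, 14.1, 46.3]
tcp_rot: [0.876, 0.482, 0.001, 0.0]
wrist_force: [-0.6, 1.6, 2.4]
grip_width: 0.508
```

Call:
{"op": "play_rows", "data": {
  "commands": [0,0,0,0,0,0,30,0,0,0,0,0,0,30,0,0,0,0,0,0,30]
}}

```text
clock: 21.83
position: [625.7, 14.1, 46.3]
tcp_rot: [0.876, 0.482, 0.001, 0.0]
wrist_force: [-1.7, 0.9, 6.4]
grip_width: 0.51
```

Call:
{"op": "play_rows", "data": {
  "commands": [0,0,0,0,0,20,30,0,0,0,0,0,30,30,0,0,0,0,0,30,30,0,0,6,-8,-8,0,30,0,0,6,-20,-20,0,30,0,0,6,-23,-24,0,30,0,0,6,-23,-24,0,30,0,0,6,-23,-24,0,30,0,0,6,-20,-22,0,30,0,0,6,-18,-20,0,30]
}}

```text
clock: 22.67
position: [488.3, -129.4, 125.1]
tcp_rot: [0.644, 0.765, 0.0, 0.0]
wrist_force: [-0.4, -1.5, -0.8]
grip_width: 0.51
```

Call:
{"op": "play_rows", "data": {
  "commands": [0,0,6,-14,-14,0,30,0,0,6,-8,-8.3,0,30,0,0,6,0,0,0,30,0,0,1.6,0,0,0,30,0,0,0,0,0,-20,30,0,0,0,0,0,-20,30,0,0,0,0,0,-15,30,0,0,0,0,0,-10,30,0,0,0,0,0,0,30,0,0,0,0,0,0,30]
}}

```text
clock: 23.5
position: [467.7, -150.4, 60.0]
tcp_rot: [0.506, 0.863, -0.0, -0.0]
wrist_force: [0.7, -0.1, -1.0]
grip_width: 0.503
```

Run:
```python
from fit import *
s=manip.sense(); print(np.round(s["position"],1),np.round(s["joint_positions"],2),np.round(s["wrist_force"],1),s["clock"],np.round(s["tcp_rot"],3))
p=optics.capture("scene"); im=cv2.resize(p["color"][:,:,::-1],None,fx=4,fy=4,interpolation=cv2.INTER_CUBIC)
def rect(x,y,yaw,a,b,z,c):
    w=np.radians(yaw); C=[(x+i*a/2*np.cos(w)-j*b/2*np.sin(w),y+i*a/2*np.sin(w)+j*b/2*np.cos(w),z) for i,j in((-1,-1),(1,-1),(1,1),(-1,1))]
    cv2.polylines(im,[np.array([(proj(p,q)+.5)*4 for q in C]).astype(int)],True,c,1)
x,y,z=s["position"]; q=s["tcp_rot"]; yaw=2*np.degrees(np.arctan2(q[1],q[0]))-180; print(yaw)
rect(467.7,-150.2,-60.8,76,61,12,(0,255,0)); rect(x,y,yaw,60,45,z-46.3,(0,0,255)); rect(x,y,yaw,60,45,z+40,(0,0,255))
u,v=map(int,proj(p,(468,-150,40))*4); cv2.imwrite("pics/k2.png",im[v-240:v+240,u-280:u+280])
```

```text
[ 467.7 -150.4   60. ] [-0.47  0.35  0.85  1.97 -0.32  0.96  1.04] [ 0.7 -0.1 -1. ] 23.5 [ 0.506  0.863 -0.    -0.   ]
-60.791235081675325
```

View pics/k2.png

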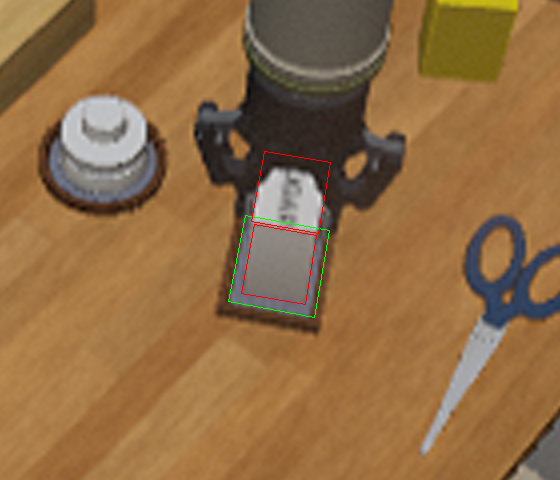

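The held carton is centred and parallel in the wide recess at (280,265). I lower and release.

Call:
{"op": "play_rows", "data": {
  "commands": [0,0,0,0,0,-5,30,0,0,0,0,0,-3,30,0,0,0,0,0,-0.5,30,0,0,0,0,0,0,30,0,0,0,0,0,0,55,0,0,0,0,0,0,70,0,0,0,0,0,0,85,0,0,0,0,0,0,85,0,0,0,0,0,0,85]
}}

```text
clock: 24.3
position: [467.8, -150.1, 51.4]
tcp_rot: [0.506, 0.863, 0.0, 0.0]
wrist_force: [-0.1, 0.0, -0.7]
grip_width: 0.997
```

Call:
{"op": "play_rows", "data": {
  "commands": [0,0,0,0,0,20,85,0,0,0,0,0,30,85,0,0,0,0,0,35,85,0,0,0,0,0,35,85,0,0,0,0,0,35,85,0,0,0,-10,-30,10,85,0,0,0,0,-35,0,85,0,0,0,0,-35,0,85,0,0,0,0,-35,0,85,0,0,0,0,-35,0,85]
}}

```text
clock: 25.13
position: [458.0, -321.3, 216.4]
tcp_rot: [0.505, 0.863, 0.0, 0.0]
wrist_force: [0.3, 0.3, 0.4]
grip_width: 0.998
```

Call:
{"op": "play_rows", "data": {
  "commands": [0,0,0,0,-35,0,85,0,0,0,0,-35,0,85,0,0,0,0,-30,0,85,0,0,0,0,0,0,85,0,0,0,0,0,0,85]
}}

```text
clock: 25.55
position: [456.1, -422.5, 215.7]
tcp_rot: [0.508, 0.862, -0.001, -0.001]
wrist_force: [-0.4, 1.3, -0.1]
grip_width: 0.997
```

Run:
```python
from fit import *
s=manip.sense(); print(np.round(s["position"],1),np.round(s["joint_positions"],2),np.round(s["wrist_force"],1),s["clock"])
P=[optics.capture("scene"),optics.capture("top")]
save(P[0],"e1.png",(100,120,400,400),2.1); save(P[1],"e2.png",(120,120,440,320),2.4)
```

```text
[ 456.1 -422.5  215.7] [ 0.05  0.52  0.95  1.43 -0.42  1.4   1.51] [-0.4  1.3 -0.1] 25.55
```

View pics/e1.png

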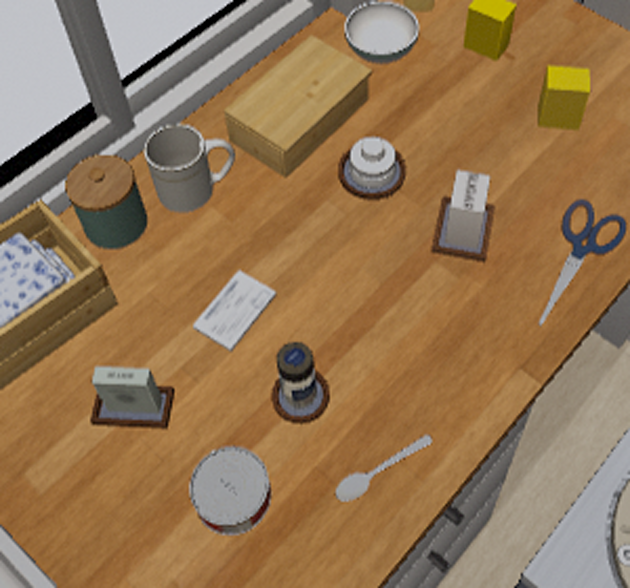

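View pics/e2.png

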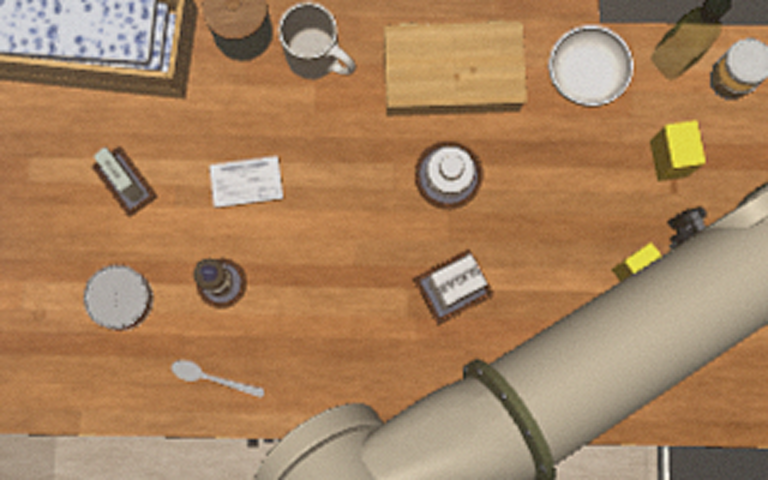

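All four appear seated, and the pad, tin and yellow boxes have not moved. As a last check I overlay the upright silhouettes predicted from the recess centres.

Run:
```python
from fit import *
P=[optics.capture("scene"),optics.capture("top")]
T=[("jar",468.2,169.7,0),("timer",626.4,-142.4,0),("slim",608.8,310.6,38.5),("thick",467.7,-150.2,-60.8)]
rows=[]
for p in P:
    r=[]
    for n,x,y,w in T:
        sh=np.array(SH[n]); w=np.radians(w); c,s=np.cos(w),np.sin(w)
        Q=sh@np.array([[c,s,0],[-s,c,0],[0,0,1]])+[x,y,5]
        u,v=map(int,proj(p,(x,y,40))); im=cv2.resize(p["color"][v-25:v+25,u-25:u+25,::-1],(200,200),interpolation=cv2.INTER_CUBIC)
        uv=np.array([(proj(p,q)-[u-25,v-25]+.5)*4 for q in Q]); cv2.polylines(im,[cv2.convexHull(uv.astype(np.int32)[:,None])],True,(0,255,0),1); r.append(im)
    rows.append(np.hstack(r))
cv2.imwrite("pics/e3.png",np.vstack(rows))
for l in("memo_pad_center","tin_center"): print(l,[np.round(nets.spot_in(p,l)[0]["point"]) for p in P])
```

```text
memo_pad_center [array([605., 144.,  11.]), array([608., 141.,   8.])]
tin_center [array([ 604., -119.,    4.]), array([442., 304.,  39.])]
```

View pics/e3.png

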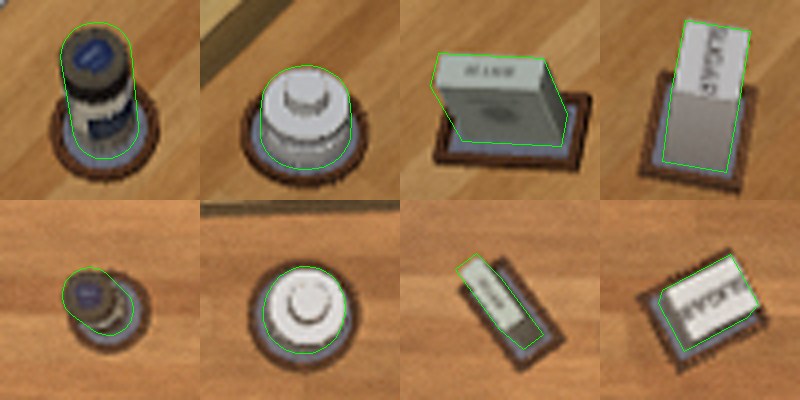

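All four silhouettes match the upright predictions, with the jar perhaps 3 mm off centre, well inside its 8 mm clearance. Handing in.

```bash
python3 -c "
from rig import job; print(job.sign_off())"
```

```text
the job is handed in; nothing more can be done
None
```

I put all four things away in the order you listed: spice jar, timer, slim carton, then the white thick carton. Each stands upright in its matching stand. I handed the job in at about 26 s on the robot's clock; the highest wrist force I saw was about 13 N.

In the last check, the outlines predicted for each thing upright on the felt matched both camera views, and the two cartons were square to their recesses. The jar looked about 3 mm off centre, against 8 mm of clearance all round.

**Left alone:** The memo pad and both yellow look-alikes had not visibly moved. The tin was in place in both pictures and in the top-view detection.

**Checks that disagreed:**
- In the final scene view the network reported the tin next to the timer's stand, at about (604, -119). The pictures contradict this, so I took it as a false detection.
- Automatic outline fits of the placed jar, timer and slim carton on one camera were poor (overlap about 0.7), probably because the stand merged with the thing in the mask. I relied on the overlay check instead.

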